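# Dip the oil of the hydraulic power pack

### The arm

A 6-joint arm with a two-finger parallel gripper is mounted at the origin on the work surface. World frame = base frame: x ahead of the robot, y to its left, z up, the work surface at z = 0. Lengths are in m, angles in rad, forces in N, time in s.
With the tool pointing down it reaches from about 0.375 to 0.9 m from the base axis. Payload 3.1 kg.
Tool frame: the origin (TCP) lies on the centre line of the jaws, within the pads' length; the fingertips stand 25 mm ahead of it and the grasp point (between the pads) lies 6 mm ahead of it (robot.nose_length is the y of the fingertips in the tool frame, in m); y points along the fingers, z is the direction in which the jaws open and shut, and the axes are right-handed (so a half turn about y gives the same grasp; the last joint's range is limited). The gripper opens to 87 mm and grips with 3 to 60 N. Pads are 19 mm wide; open, the fingers measure 117 mm over their backs; the gripper's body (75 mm by 190 mm) begins 51 mm behind the grasp point.
Start: joints at [1, 0.527, 1.433, -0, 1.181, -0.178], TCP at [0.239, 0.577, 0.248] pointing down, gripper open.
Joint ranges: [-3.08, 3.08], [-0.75, 2.2], [0.22, 2.44], [-1.43, 4.57], [0, 2.65], [-2.85, 2.85]. Speed limits (rad/s): [2.79, 2.79, 3.14, 3.14, 3.14, 3.14].

### API

Orientations are given as a unit quaternion [x, y, z, w].
In Python, from rig import robot, eyes, ticket gives the robot as it stands.
- The arm moves only by the tool play_rows, never from a script. Its argument "series" is a list of rows, each a list of 7 numbers: the opening, from 0 (shut) to 1 (fully open), then the shift along the tool's x, y, z scaled (see below), then the turn, a rotation vector about the tool's x, y, z scaled (see below). In form: [[claw, dx, dy, dz, ax, ay, az], ...]. A call has 1 to 12 rows; each row shifts and turns the commanded pose from where the row before left it, along the tool's axes as they then stand; what a row does not reach is not made up. The controller multiplies each number of a shift by 100 mm and each number of a turn by 180 degrees. A row lasts 1/12 s, in which the tool goes at most 41.7 mm and 7.16 degrees, less where a joint would pass 70% of its speed; a pose out of reach is approached as far as the arm can. A call with a number of a shift or a turn outside -1 to 1 is refused whole. A call with a gripper value outside its range is refused whole. The fingers move at their own pace and stop on an object; "grip_force" is the grip in N (left out, the last holds). Time passes only in rows, so rows that do not move let the fingers close. It gives the time, the measured TCP pose, the force and the opening at its end, in the units of the state.
- robot.get_obs(): the state, without advancing time (a new reading comes with each control period).
- eyes.camera(name): name is "scene" or "side" or "wrist"; returns the picture (400x640x3 uint8, red, green, blue); there is no depth.
- eyes.camera_params(name): a dict with "K" (3x3 intrinsics, pixels), "rvec" (rotation vector, rad) and "tvec" (3), from world to camera coordinates, as OpenCV has them. Camera axes: x right, y down, z forward; pixel columns grow to the right and rows downward; lengths in m; the calibration is good to about 2 mm. A picture is of the moment at which its call begins: read the wrist's pose just before it. camera_params takes no time and is no camera call; for the wrist camera it gives the pose at the moment of the call.
- ticket.hand_in(): hands the job in, once; it reports no verdict.
The state is a dict: "time": time; "q": joint angles; "joint_velocities": joint speeds; "joint_torque": joint torques, N m; "position": TCP position; "tool_rot": TCP orientation; "ft_force": force on the tool from outside, world axes, zero at the start; "moment": the same for the moment, N m; "grip_width": finger opening in m.
Only numpy, scipy, OpenCV 4.12 (cv2) and the standard library are available. Lean on these libraries where they do the work, as an engineer would, in place of code of your own. Each camera call takes 0.05 s, during which the arm holds its last target.

### The job

Let the pressure off the hydraulic power pack: push the red plunger of its dump valve fully down against its spring, keep it down for a good second and let it come back up. Then take the wiped dipstick from the drip tray by its yellow grip, slide it into the slanting oil neck until its collar stops on the mouth, pause, draw it fully out again, and finish while still holding it: still and level, marked face up, the tip over the drip tray and a good hand's breadth above the tray's rim. Keep the dipstick off the bench top, and leave the tray and everything else where they are.

Things in the scene. Friction and masses are not known exactly. Their poses are not given: they have to be found in the camera images.
- pack: hydraulic power pack, fixed: blue tank 340 (x) x 260 (y) mm; grey lid 360 x 280, top 161 mm up. On the lid: motor along x on the -y half (terminal box highest, 290 mm up), valve block 80 x 70 mm at the -x, +y corner (211 mm up), black breather (203 mm up) at the -x, -y corner. Origin: centre of the footprint on the bench, z up; yaw up to 12 degrees either way
- neck: steel oil neck (guide tube) sloping out of the pack's +y wall, fixed. Its z is the tube's axis, out of the mouth, 45 degrees above level, away from the tank; its x is level (the pack's x). Origin on the axis at the tank wall, 85 mm below the mouth. Bore 15 mm, outside 21 mm, flared at the mouth to 24 mm inside, 31 mm outside; free for 165 mm from the mouth
- neck_mouth (a point): centre of the neck's mouth, in the plane of its rim; about 145 mm above the bench
- plunger (a joint): travel of the red dump valve plunger in m: 0 up, 0.010 fully down. It is sprung: about 4 N starts it, 12 N hold it fully down; it comes back by itself
- plunger_top (a point): centre of the top of the red plunger knob (32 mm across, moves straight down, top 257 mm above the bench when up); it moves with the plunger
- dipstick: dipstick, about 0.11 kg, along its own y. Origin on the axis at the stop face of its collar (33 mm across, y 0 to +6 mm). Rod 10 mm thick to y = -115, then a flat tip 10 x 5 mm with two black marks to y = -160; z: normal of the marked face. Yellow grip y +6 to +96, 18 mm wide (x), 22 high (z). Starts level in the tray, axis 48 mm above the bench, tip to the tray's -y, z up; mass centre near y = -13
- dipstick_grip (a point): point on the dipstick's axis at its y = +55 mm, near the middle of the 70 mm of yellow grip that stick out beyond the tray's notched end wall
- dipstick_tip (a point): end of the flat tip on the dipstick's axis, at its y = -160 mm
- tray: grey steel drip tray, loose, 1.2 kg, 120 (x) x 210 (y) x 55 mm high, open on top, walls 4 mm. Origin: centre of the underside. The +y end wall has a notch 24 mm wide, open at the top, that carries the grip; a low cross rest inside, 20 mm to -y of the middle, has a notch 14 mm wide that carries the rod
- oil_bottle: bystander: grey oil bottle with red cap, 60 x 100 x 167 mm, standing. Origin under its centre
- funnel: bystander: orange funnel standing mouth down, 110 mm wide, 120 mm high. Origin under its centre
- discs: bystander: stack of dark cutting discs, 115 mm across, 9 mm high. Origin under its centre
- wrench: bystander: spanner 200 mm long lying on the bench between tray and pack. Origin under its centre
- grinder: bystander: green angle grinder about 350 mm long, disc up. Origin under its middle
- clamp: bystander: dark G-clamp about 200 x 120 mm lying flat. Origin under its middle
- ear_muffs: bystander: orange ear defenders, about 210 x 120 x 76 mm. Origin under the middle between the cups
Mind the look-alikes: they are no part of the job. Leave any brown or green look-alike of the tray alone.

How it is judged:
By the outcome, as a careful person would: the job done as asked, in the order asked, and still so for the second after the job is handed in, while the arm keeps its last pose, push and grip.
It also fails if it takes over 64 s, if anything falls off the work surface, if the arm or the gripper's body presses on something with over 40 N, if the wrist force passes 120 N, or if a joint passes its speed limit or range.

## Working session

There is one attempt and no reset: what is moved stays moved. The work goes in short steps, Python scripts to look and compute and a tool call to move; the robot and the scene stay as the last step left them, time stands still between calls to the robot, and variables do not carry over. Pictures are saved under pics/ and viewed, and the job is handed in when it is done.

Besides the shell and the picture viewer there is one more tool, called after "Call:" as name(argument=value, ...), one argument or row to a line, values as JSON. play_rows: Moves the arm, as the interface text tells. Its arguments: {"type":"object","properties":{"series":{"type":"array","items":{"type":"array","items":{"type":"number"}}},"grip_force":{"type":"number"}},"required":["series"]}

```bash
ls; mkdir -p pics
cat > h.py <<'E'
import numpy as np, cv2
from scipy.spatial.transform import Rotation as R
from rig import robot, eyes, ticket
def snap(name,fn):
    p=eyes.camera_params(name); im=eyes.camera(name)
    cv2.imwrite('pics/'+fn,im[:,:,::-1]); np.savez('pics/'+fn+'.npz',im=im,K=p['K'],rvec=p['rvec'],tvec=p['tvec'])
    return im,p
def load(fn):
    d=np.load('pics/'+fn+'.npz'); return d['im'],dict(K=d['K'],rvec=d['rvec'],tvec=d['tvec'])
def ray(p,uv):
    Rm=cv2.Rodrigues(np.array(p['rvec'],float))[0]; t=np.array(p['tvec'],float).ravel()
    d=Rm.T@np.linalg.inv(np.array(p['K']))@np.array([uv[0],uv[1],1.0]); c=-Rm.T@t
    return c,d/np.linalg.norm(d)
def onplane(p,uv,z):
    c,d=ray(p,uv); return c+d*(z-c[2])/d[2]
def tri(l):
    A=np.zeros((3,3));b=np.zeros(3);cs=[]
    for p,uv in l:
        c,d=ray(p,uv);M=np.eye(3)-np.outer(d,d);A+=M;b+=M@c;cs.append((c,d))
    x=np.linalg.solve(A,b); return x,[np.linalg.norm((np.eye(3)-np.outer(d,d))@(x-c)) for c,d in cs]
def proj(p,X):
    return cv2.projectPoints(np.array(X,float).reshape(-1,1,3),np.array(p['rvec'],float),np.array(p['tvec'],float),np.array(p['K'],float),None)[0].reshape(-1,2)
E
python3 - <<'E'
from h import *
print(robot.get_obs())
for n in ['scene','side','wrist']:
    im,p=snap(n,n+'0.png'); c,d=ray(p,(320,200)); print(n,c,d,p['K'][0])
E
```

```text
pics
{'time': 0.0, 'q': array([ 9.99522349e-01,  5.28487743e-01,  1.43387596e+00, -3.10565868e-05,
        1.18140313e+00, -1.78497151e-01]), 'joint_velocities': array([ 0.00089022, -0.00150965, -0.00078092, -0.0011347 ,  0.00045817,
        0.00061807]), 'joint_torque': array([-7.49744977e-04, -4.40043426e+01, -1.76589775e+01,  6.31429651e-02,
        5.82912366e-02, -1.75760720e-04]), 'position': array([0.23883239, 0.57684187, 0.2465667 ]), 'tool_rot': array([ 0.69423399, -0.13824449,  0.13770045, -0.69279595]), 'ft_force': array([ 0.48957722,  0.45536152, -0.2115593 ]), 'moment': array([ 0.02075946, -0.01571787, -0.01335673]), 'grip_width': 0.08702576052833}
scene [ 1.07210915 -0.816262    1.11043738] [-0.40795004  0.60602269 -0.68287134] [441.44858862   0.         316.16898681]
side [ 0.11178146 -0.82300101  1.26085664] [ 0.26091856  0.59440238 -0.76066241] [394.88977842   0.         322.59564625]
wrist [0.1617868  0.60993595 0.38401382] [ 0.28323334 -0.11697268 -0.95189089] [328.00134954   0.         319.40198554]
```

View pics/scene0.png

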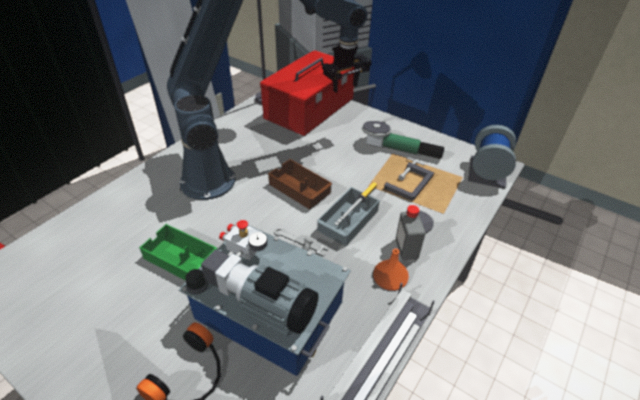

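View pics/side0.png

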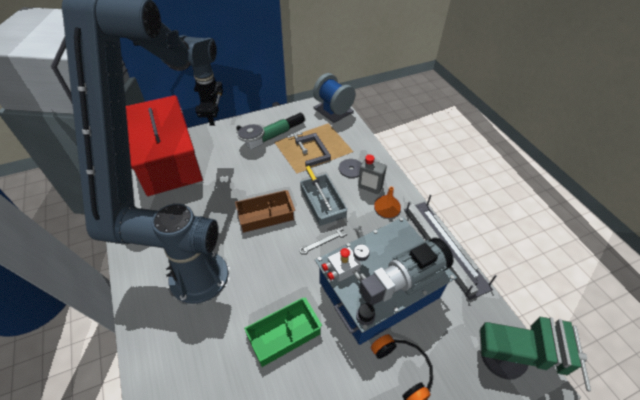

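View pics/wrist0.png

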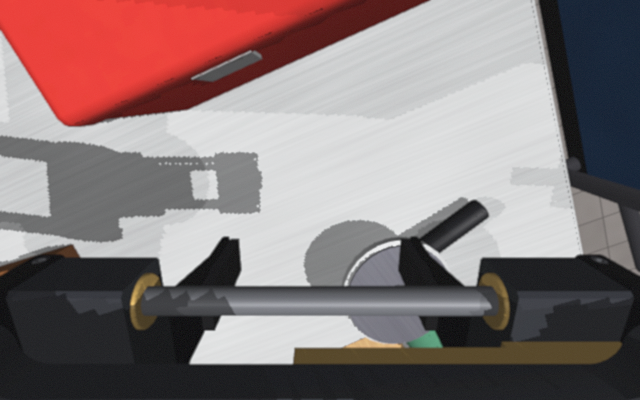

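Run:
```python
from h import *
a,_=load('scene0.png'); b,_=load('side0.png')
A=cv2.resize(a[165:295,180:420],None,fx=3.3,fy=3.3,interpolation=cv2.INTER_CUBIC)
cv2.imwrite('pics/sc_crop.png',A[:,:,::-1])
B=cv2.resize(b[150:330,290:470],None,fx=3.3,fy=3.3,interpolation=cv2.INTER_CUBIC)
cv2.imwrite('pics/si_crop.png',B[:,:,::-1])
```

```text
(no output)
```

View pics/sc_crop.png

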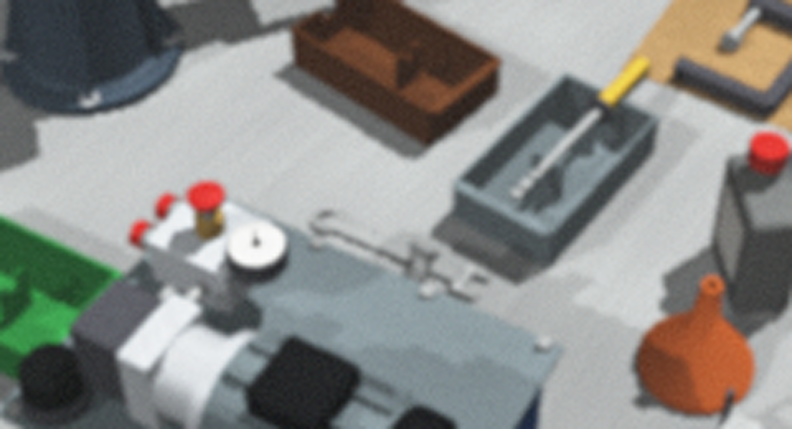

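View pics/si_crop.png

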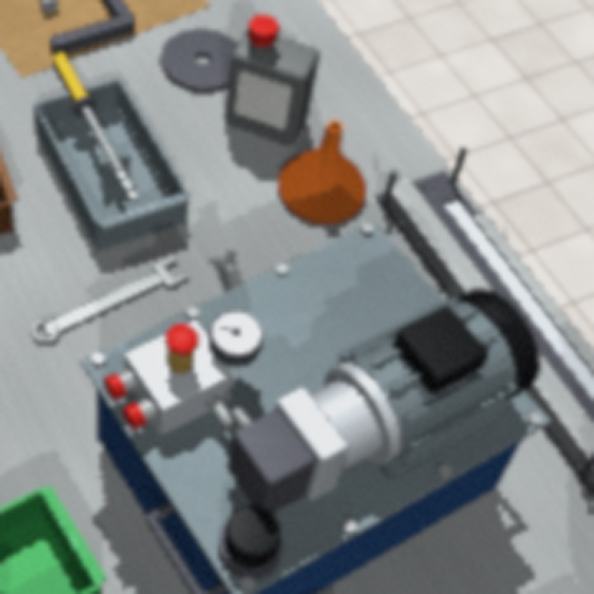

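Run:
```python
from h import *
a,pa=load('scene0.png'); b,pb=load('side0.png')
def blobs(im,lo,hi,roi,minA=4):
    hsv=cv2.cvtColor(im,cv2.COLOR_RGB2HSV); m=cv2.inRange(hsv,lo,hi)
    k=np.zeros_like(m);x0,y0,x1,y1=roi;k[y0:y1,x0:x1]=m[y0:y1,x0:x1]
    n,l,s,c=cv2.connectedComponentsWithStats(k)
    return [(s[i],c[i].round(1)) for i in range(1,n) if s[i][4]>=minA],k
for nm,im,roi in (('sc',a,(200,200,280,260)),('si',b,(300,230,380,300))):
    for r in blobs(im,(0,150,120),(6,255,255),roi)[0]: print(nm,'red',r)
ya=blobs(a,(20,140,120),(35,255,255),(340,160,400,210)); yb=blobs(b,(20,140,120),(35,255,255),(290,150,330,200))
print(ya[0],yb[0])
for k in (ya[1],yb[1]):
    pts=np.argwhere(k)[:,::-1].astype(float); c=pts.mean(0); u,s,v=np.linalg.svd(pts-c); t=(pts-c)@v[0]; print(c,v[0],t.min(),t.max())
# pack lid corners at z=.161 in side view, crop coords->pixel
for c in [(82,362),(385,232),(548,420),(240,600)]:
    uv=np.array(c)/3.3+[290,150]; print('lid',onplane(pb,uv,.161))
for c in [(36,108),(122,78),(187,195),(98,232)]:
    uv=np.array(c)/3.3+[290,150]; print('tray side',onplane(pb,uv,.055))
for c in [(458,188),(567,77),(657,122),(548,235)]:
    uv=np.array(c)/3.3+[180,165]; print('tray scene',onplane(pa,uv,.055))
print('tip',onplane(pb,np.array((133,193))/3.3+[290,150],.048),onplane(pa,np.array((517,190))/3.3+[180,165],.048))
print('grip end',onplane(pb,np.array((60,58))/3.3+[290,150],.048),onplane(pa,np.array((643,65))/3.3+[180,165],.048))
print('mouth?',onplane(pb,np.array((230,258))/3.3+[290,150],.145))
```

```text
sc red (array([237, 221,  10,   8,  63], dtype=int32), array([241.9, 224.3]))
sc red (array([228, 225,   4,   5,  13], dtype=int32), array([229.1, 226.8]))
sc red (array([220, 233,   4,   5,  13], dtype=int32), array([221.3, 234.8]))
si red (array([341, 249,   8,   9,  59], dtype=int32), array([344.5, 252.7]))
si red (array([322, 264,   6,   6,  21], dtype=int32), array([324.5, 266.4]))
si red (array([328, 272,   6,   7,  24], dtype=int32), array([330.3, 275.1]))
[(array([363, 182,  14,  15,  77], dtype=int32), array([369.6, 188.7]))] [(array([306, 166,  10,  14,  59], dtype=int32), array([310.3, 172.3]))]
[369.5974026  188.67532468] [-0.68098083  0.73230124] -7.886432983126844 8.494611873136932
[310.3220339 172.3220339] [0.48237266 0.87596611] -7.62271839630161 7.62382224643256
lid [ 0.37319237 -0.19115934  0.161     ]
lid [ 0.73315822 -0.16848977  0.161     ]
lid [ 0.75840153 -0.42520239  0.161     ]
lid [ 0.40623535 -0.46650122  0.161     ]
tray side [0.48943307 0.23709434 0.055     ]
tray side [0.61088311 0.24328823 0.055     ]
tray side [0.6036898  0.03514516 0.055     ]
tray side [0.48384883 0.02538094 0.055     ]
tray scene [0.49988883 0.03058734 0.055     ]
tray scene [0.49843884 0.23918994 0.055     ]
tray scene [0.61347451 0.23514182 0.055     ]
tray scene [0.60746193 0.03070496 0.055     ]
tip [0.54802434 0.06820828 0.048     ] [0.54584807 0.06941836 0.048     ]
grip end [0.55346418 0.3145195  0.048     ] [0.55197144 0.31377424 0.048     ]
mouth? [ 0.57162647 -0.12463247  0.145     ]
```

Run:
```python
from h import *
a,pa=load('scene0.png'); b,pb=load('side0.png')
o=robot.get_obs(); T=R.from_quat(o['tool_rot']); print(T.as_matrix().round(3)); print(robot.nose_length,o['time'])
p=eyes.camera_params('wrist'); c,d=ray(p,(320,200)); print(T.inv().apply(c-o['position']),T.inv().apply(d))
print('plunger tri',tri([(pa,(241.9,224.3)),(pb,(344.5,252.7))]), onplane(pa,(241.9,223.5),.257),onplane(pb,(344.5,252),.257))
```

```text
[[ 0.924 -0.001  0.383]
 [-0.383 -0.001  0.924]
 [-0.    -1.    -0.002]]
0.025 0.15
[-0.08391563 -0.13731218  0.00074518] [0.30673895 0.95179124 0.00215718]
plunger tri (array([ 0.44416538, -0.25492544,  0.24972615]), [np.float64(0.00039749216546299), np.float64(0.0003974921654630695)]) [ 0.44758464 -0.25795145  0.257     ] [ 0.44294159 -0.25631175  0.257     ]
```

Call:
play_rows(
  series=[
    [1,0,-0.2,0,0,0.0375,0],
    [1,0,-0.2,0,0,0.0375,0],
    [1,0,-0.2,0,0,0.0375,0],
    [1,0,-0.2,0,0,0.0375,0],
    [1,0,-0.2,0,0,0.0375,0],
    [1,0,-0.2,0,0,0.0375,0],
    [1,0,-0.2,0,0,0.0375,0],
    [1,0,-0.2,0,0,0.0375,0],
    [1,0,-0.2,0,0,0.0375,0],
    [1,0,-0.2,0,0,0.0375,0],
  ],
)

```text
time: 0.98
position: [0.239, 0.5771, 0.4481]
tool_rot: [0.499, -0.501, 0.502, -0.498]
ft_force: [-0.2, 0.1, 0.2]
grip_width: 0.0871
```

Call:
play_rows(
  series=[
    [0,0.37,0,0.19,0,0,0],
    [0,0.37,0,0.19,0,0,0],
    [0,0.37,0,0.19,0,0,0],
    [0,0.37,0,0.19,0,0,0],
    [0,0.37,0,0.19,0,0,0],
    [0,0.37,0,0.19,0,0,0],
    [0,0.37,0,0.19,0,0,0],
    [0,0.37,0,0.19,0,0,0],
  ],
)

```text
time: 1.65
position: [0.3913, 0.2795, 0.4474]
tool_rot: [0.5, -0.5, 0.5, -0.5]
ft_force: [-0.3, 0.5, 0.2]
grip_width: 0.0418
```

Call:
play_rows(
  series=[
    [0,0.37,0,0.19,0,0,0],
    [0,0.37,0,0.19,0,0,0],
    [0,0.37,0,0.19,0,0,0],
    [0,0.37,0,0.19,0,0,0],
    [0,0.37,0,0.19,0,0,0],
    [0,0.37,0,0.19,0,0,0],
    [0,0,0,0,0,0,0],
    [0,0,0,0,0,0,0],
    [0,0,0,0,0,0,0],
  ],
)

```text
time: 2.4
position: [0.5047, 0.0595, 0.4471]
tool_rot: [-0.5, 0.501, -0.5, 0.5]
ft_force: [-0.4, -0.1, -0.9]
grip_width: 0.0003
```

Run:
```python
from h import *
im,p=snap('wrist','w1.png'); print(ray(p,(320,200)))
```

```text
(array([0.50490431, 0.14381907, 0.58446918]), array([ 2.55354406e-04, -3.05088459e-01, -9.52323982e-01]))
```

View pics/w1.png

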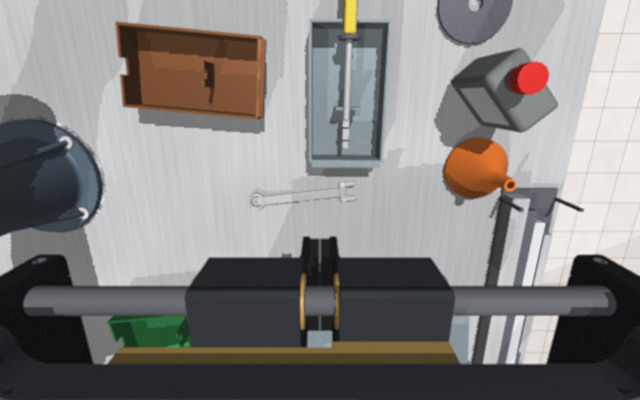

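Call:
play_rows(
  series=[
    [0,0.35,0,0,0,0,0],
    [0,0.35,0,0,0,0,0],
    [0,0.35,0,0,0,0,0],
    [0,0.35,0,0,0,0,0],
    [0,0.35,0,0,0,0,0],
    [0,0.35,0,0,0,0,0],
    [0,0.35,0,0,0,0,0],
    [0,0,0,0,0,0,0],
    [0,0,0,0,0,0,0],
  ],
)

```text
time: 3.2
position: [0.5051, -0.1853, 0.4473]
tool_rot: [-0.5, 0.5, -0.5, 0.5]
ft_force: [0.5, 0.6, -0.1]
grip_width: 0.0007
```

Run:
```python
from h import *
im,p=snap('wrist','w2.png'); print(ray(p,(320,200)),robot.get_obs()['q'])
print(proj(p,[[.445,-.2555,.257],[.57,-.124,.145]]))
```

```text
(array([ 0.50515287, -0.10104958,  0.5847139 ]), array([ 0.00143479, -0.30507838, -0.95232616])) [-5.58167353e-01  2.33023728e-01  1.34868758e+00  8.28554256e-04
  1.56084399e+00 -5.59128912e-01]
[[264.64575947 243.13047574]
 [369.290126   113.50170228]]
```

View pics/w2.png

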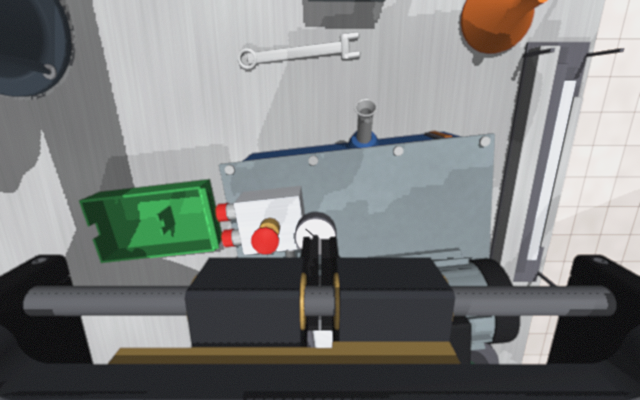

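Run:
```python
from h import *
im,p=load('w2.png')
A=cv2.resize(im[85:160,330:410],None,fx=7,fy=7,interpolation=cv2.INTER_CUBIC)
B=cv2.resize(im[190:270,210:340],None,fx=6,fy=6,interpolation=cv2.INTER_CUBIC)
B=B[:, :800];A=cv2.copyMakeBorder(A,0,0,0,0,0)
cv2.imwrite('pics/w2a.png',A[:,:,::-1]);cv2.imwrite('pics/w2b.png',B[:,:,::-1])
for uv in [(219,162),(493,133),(221,258)]: print(onplane(p,uv,.161))
print(onplane(p,(367,106),.145),onplane(p,(265,240),.257))
hsv=cv2.cvtColor(im,cv2.COLOR_RGB2HSV); m=cv2.inRange(hsv,(0,150,120),(6,255,255)); n,l,s,c=cv2.connectedComponentsWithStats(m[200:260,200:300]); print(s[1:],c[1:]+[200,200])
```

```text
[ 0.37369285 -0.18434491  0.161     ]
[ 0.72634896 -0.14751907  0.161     ]
[ 0.36346067 -0.32403603  0.161     ]
[ 0.56663016 -0.11460837  0.145     ] [ 0.44558086 -0.25175876  0.257     ]
[[ 16   4  12  18 159]
 [ 52  28  26  26 547]
 [ 21  30  12  17 145]] [[220.81132075 212.4591195 ]
 [264.70018282 240.41864717]
 [226.48275862 237.86206897]]
```

View pics/w2a.png

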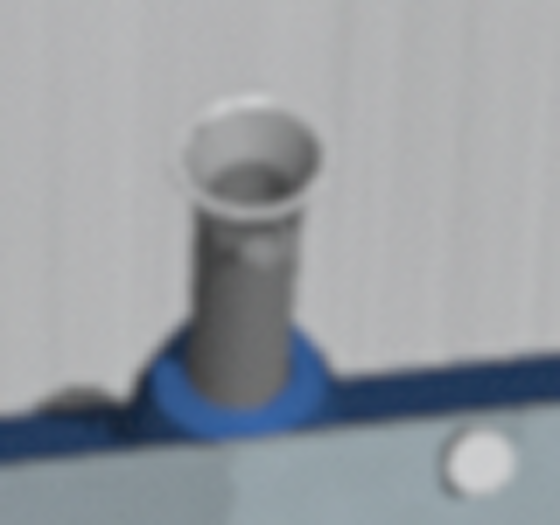

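View pics/w2b.png

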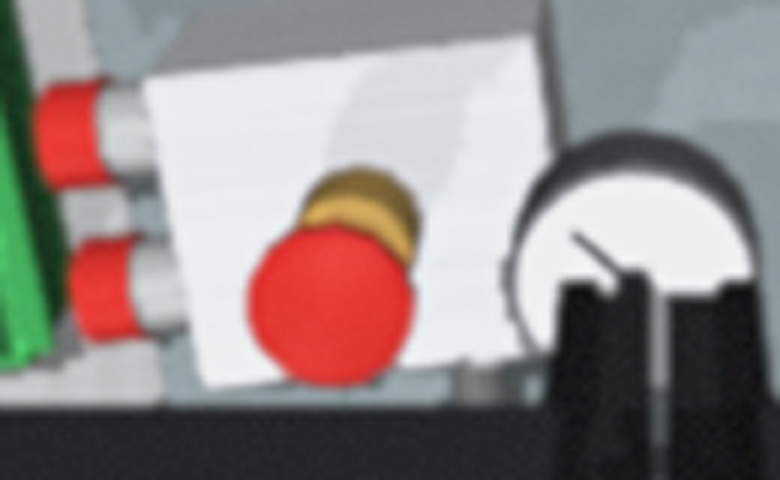

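Call:
play_rows(
  series=[
    [0,0.224,0,-0.2,0,0,0],
    [0,0.224,0,-0.2,0,0,0],
    [0,0.224,0,-0.196,0,0,0],
    [0,0,0.35,0,0,0,0],
    [0,0,0.35,0,0,0,0],
    [0,0,0.35,0,0,0,0],
    [0,0,0.35,0,0,0,0],
    [0,0,0,0,0,0,0],
    [0,0,0,0,0,0,0],
  ],
)

```text
time: 4.0
position: [0.4453, -0.2503, 0.3069]
tool_rot: [-0.501, 0.501, -0.498, 0.501]
ft_force: [0.6, -0.3, 0.8]
grip_width: 0.0005
```

Run:
```python
from h import *
im,p=snap('side','s2.png');im2,p2=snap('scene','sc2.png')
A=cv2.resize(im[200:300,310:410],None,fx=4,fy=4,interpolation=cv2.INTER_CUBIC);B=cv2.resize(im2[180:280,190:290],None,fx=4,fy=4,interpolation=cv2.INTER_CUBIC)
cv2.imwrite('pics/s2a.png',np.hstack([A,B])[:,:,::-1])
print(proj(p,[[.4455,-.2525,.257]]),proj(p2,[[.4455,-.2525,.257]]),robot.get_obs()['ft_force'])
```

```text
[[344.72130687 250.73698344]] [[242.70961657 221.98266652]] [ 0.13847119  0.09255699 -0.31423774]
```

View pics/s2a.png

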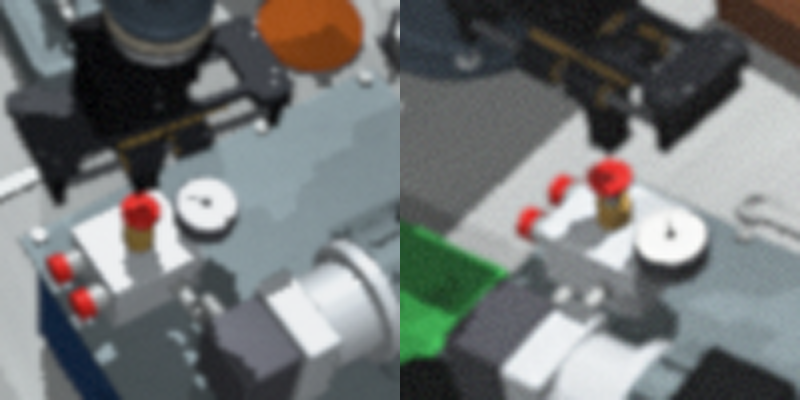

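Call:
play_rows(
  series=[
    [0,0.02,0.12,0,0,0,0],
    [0,0,0.12,0,0,0,0],
    [0,0,0.04,0,0,0,0],
    [0,0,0.02,0,0,0,0],
    [0,0,0.02,0,0,0,0],
    [0,0,0,0,0,0,0],
    [0,0,0,0,0,0,0],
  ],
)

```text
time: 4.68
position: [0.4467, -0.2553, 0.2783]
tool_rot: [0.5, -0.498, 0.501, -0.5]
ft_force: [-0.5, 1.8, 6.9]
grip_width: 0.0004
```

Call:
play_rows(
  series=[
    [0,0,0.025,0,0,0,0],
    [0,0,0.025,0,0,0,0],
    [0,0,0.025,0,0,0,0],
    [0,0,0.02,0,0,0,0],
    [0,0,0,0,0,0,0],
    [0,0,0,0,0,0,0],
  ],
)

```text
time: 5.18
position: [0.4468, -0.2553, 0.2722]
tool_rot: [0.5, -0.498, 0.502, -0.5]
ft_force: [-5.1, 5.4, 25.1]
grip_width: 0.0001
```

Call:
play_rows(
  series=[
    [0,0,0,0,0,0,0],
    [0,0,0,0,0,0,0],
    [0,0,0,0,0,0,0],
    [0,0,0,0,0,0,0],
    [0,0,0,0,0,0,0],
    [0,0,0,0,0,0,0],
    [0,0,0,0,0,0,0],
    [0,0,0,0,0,0,0],
  ],
)

```text
time: 5.85
position: [0.4468, -0.2553, 0.2722]
tool_rot: [0.5, -0.498, 0.502, -0.5]
ft_force: [-5.1, 5.2, 25.0]
grip_width: 0.0003
```

Call:
play_rows(
  series=[
    [0,0,0,0,0,0,0],
    [0,0,0,0,0,0,0],
    [0,0,0,0,0,0,0],
    [0,0,0,0,0,0,0],
    [0,0,0,0,0,0,0],
    [0,0,0,0,0,0,0],
    [0,0,0,0,0,0,0],
  ],
)

```text
time: 6.43
position: [0.4468, -0.2553, 0.2722]
tool_rot: [0.5, -0.498, 0.502, -0.5]
ft_force: [-4.1, 5.2, 25.1]
grip_width: 0.0004
```

Call:
play_rows(
  series=[
    [0,0,-0.1,0,0,0,0],
    [0,0,-0.2,0,0,0,0],
    [0,0,-0.35,0,0,0,0],
    [0,0,-0.4,0,0,0,0],
    [0,0,-0.4,0,0,0,0],
    [0,0,0,0,0,0,0],
  ],
)

```text
time: 6.93
position: [0.4488, -0.2573, 0.4214]
tool_rot: [0.5, -0.493, 0.507, -0.5]
ft_force: [1.5, -0.8, 0.4]
grip_width: 0.0002
```

Run:
```python
from h import *
im,p=snap('wrist','w3.png')
o=robot.get_obs(); print(o['position'],o['time'],o['ft_force'])
hsv=cv2.cvtColor(im,cv2.COLOR_RGB2HSV); m=cv2.inRange(hsv,(0,150,120),(6,255,255)); n,l,s,c=cv2.connectedComponentsWithStats(m); print(s[1:],c[1:])
im,p=load('w2.png'); print(onplane(p,(366,107.4),.145))
```

```text
[ 0.44761731 -0.25640466  0.41760596] 6.9833 [ 0.19885968 -0.23550721 -0.65696881]
[[251 148  13  19 184]
 [297 166  31  31 754]
 [257 178  12  20 173]] [[256.23369565 157.04891304]
 [311.86339523 180.85145889]
 [261.6416185  187.65895954]]
[ 0.56541084 -0.11634848  0.145     ]
```

View pics/w3.png

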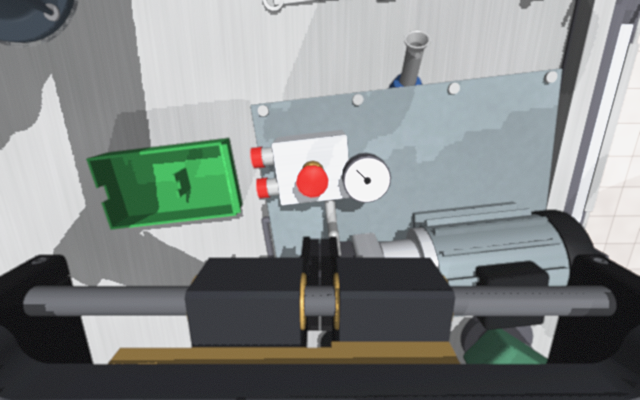

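Run:
```python
from h import *
i3,p3=load('w3.png');i2,p2=load('w2.png')
print('plunger tri',tri([(p2,(264.9,240.8)),(p3,(311.9,180.9))]),onplane(p3,(311.9,180.9),.257))
print('diam at z', 31/328*1, [abs(onplane(p3,(327.4,180),z)[0]-onplane(p3,(296.4,180),z)[0]) for z in (.247,.257)])
A=cv2.resize(i3[20:100,370:460],None,fx=7,fy=7,interpolation=cv2.INTER_CUBIC);cv2.imwrite('pics/w3a.png',A[:,:,::-1])
```

```text
plunger tri (array([ 0.44439044, -0.25454642,  0.25253144]), [np.float64(0.0003136364181230272), np.float64(0.00031363641812315237)]) [ 0.44419943 -0.25310351  0.257     ]
diam at z 0.09451219512195122 [np.float64(0.030340298673468158), np.float64(0.02936339533980753)]
```

View pics/w3a.png

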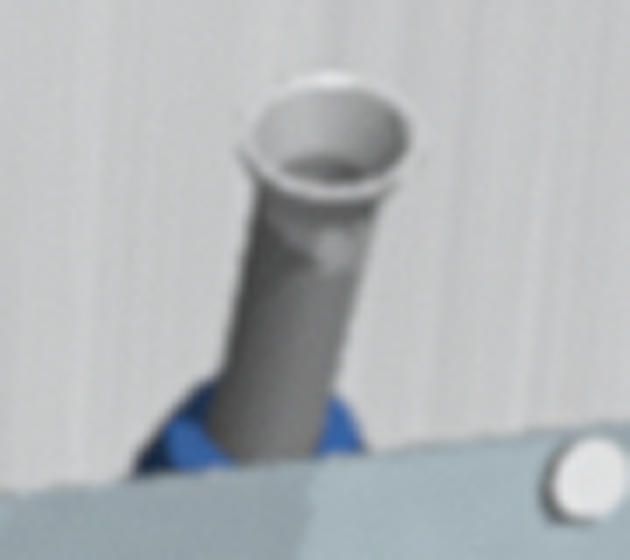

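Call:
play_rows(
  series=[
    [0.6,-0.37,0,0.093,0,0,0],
    [0.6,-0.37,0,0.093,0,0,0],
    [0.6,-0.37,0,0.093,0,0,0],
    [0.6,-0.37,0,0.093,0,0,0],
    [0.6,-0.37,0,0.093,0,0,0],
    [0.6,-0.37,0,0.093,0,0,0],
    [0.6,-0.37,0,0.093,0,0,0],
    [0.6,-0.37,0,0.093,0,0,0],
    [0.6,-0.37,0,0.093,0,0,0],
    [0.6,-0.37,0,0.093,0,0,0],
    [0.6,-0.37,0,0.093,0,0,0],
    [0.6,0,0,0,0,0,0],
  ],
)

```text
time: 7.98
position: [0.5482, 0.1584, 0.4104]
tool_rot: [-0.501, 0.499, -0.497, 0.503]
ft_force: [0.3, -0.3, -1.1]
grip_width: 0.052
```

Call:
play_rows(
  series=[
    [0.6,0,0,0,0,0,0],
  ],
)

```text
time: 8.07
position: [0.5474, 0.1541, 0.4103]
tool_rot: [0.501, -0.499, 0.499, -0.501]
ft_force: [0.1, -1.0, 0.4]
grip_width: 0.0522
```

Run:
```python
from h import *
im,p=snap('wrist','w4.png')
o=robot.get_obs(); print(o['position'],o['time'],o['tool_rot'])
i3,p3=load('w3.png');i2,p2=load('w2.png')
print('mouth',tri([(p2,(366,107.4)),(p3,(417.4,39.3))]),onplane(p3,(417.4,39.3),.145))
```

```text
[0.54732847 0.15269797 0.41037593] 8.1167 [ 0.50106842 -0.49970087  0.49936466 -0.4998644 ]
mouth (array([ 0.56531326, -0.11632499,  0.14572686]), [np.float64(2.6901222363736386e-06), np.float64(2.6901222364350896e-06)]) [ 0.56552481 -0.11623007  0.145     ]
```

View pics/w4.png

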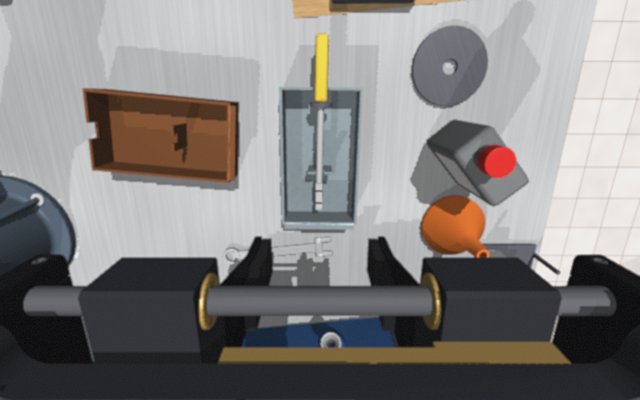

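Run:
```python
from h import *
im,p=load('w4.png')
A=cv2.resize(im[20:230,260:380],None,fx=2.8,fy=2.8,interpolation=cv2.INTER_CUBIC);cv2.imwrite('pics/w4a.png',A[:,:,::-1])
hsv=cv2.cvtColor(im,cv2.COLOR_RGB2HSV); m=cv2.inRange(hsv,(20,120,90),(35,255,255)); m[:, :300]=0;m[:,345:]=0;m[:25]=0;m[130:]=0
for v in range(34,104,6):
    u=np.where(m[v])[0]
    if len(u): print(v,u.min(),u.max(),onplane(p,(u.mean(),v),.059))
print('tip',onplane(p,(319,210.5),.05))
for uv in [(281,88),(360,89),(356,229),(284,230)]: print('tray',onplane(p,uv,.055))
```

```text
34 318 325 [0.54939312 0.31641667 0.059     ]
40 316 327 [0.54942906 0.30905934 0.059     ]
46 316 327 [0.54946537 0.30162763 0.059     ]
52 316 327 [0.54950206 0.29412043 0.059     ]
58 315 327 [0.54885133 0.2865346  0.059     ]
64 315 327 [0.54888523 0.27887288 0.059     ]
70 315 326 [0.54822461 0.27113011 0.059     ]
76 315 326 [0.54825561 0.26330906 0.059     ]
82 315 326 [0.54828695 0.25540649 0.059     ]
88 315 326 [0.5483186 0.2474211 0.059    ]
94 315 326 [0.5483506 0.2393516 0.059    ]
100 315 326 [0.54838293 0.23119665 0.059     ]
tip [0.54666483 0.06067556 0.05      ]
tray [0.49210662 0.24732857 0.055     ]
tray [0.60459121 0.24630901 0.055     ]
tray [0.60679748 0.03079755 0.055     ]
tray [0.48988963 0.02865159 0.055     ]
```

View pics/w4a.png

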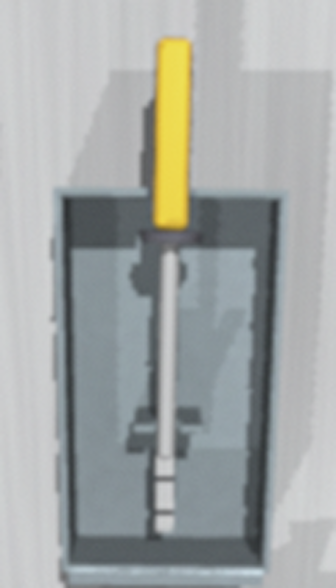

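Call:
play_rows(
  series=[
    [0.6,0,0,0,0,0,-0.0333],
    [0.6,0,0,0,0,0,-0.0333],
    [0.6,0,0,0,0,0,-0.0333],
    [0.6,0,0,0,0,0,-0.0333],
    [0.6,-0.33,0.24,0,0,0,0],
    [0.6,-0.33,0.24,0,0,0,0],
    [0.6,-0.33,0.24,0,0,0,0],
    [0.6,-0.33,0.24,0,0,0,0],
    [0.6,-0.33,0.24,0,0,0,0],
    [0.6,-0.33,0.24,0,0,0,0],
    [0.6,0,0,0,0,0,0],
    [0.6,0,0,0,0,0,0],
  ],
)

```text
time: 9.12
position: [0.5467, 0.2729, 0.1964]
tool_rot: [0.595, -0.385, 0.592, -0.383]
ft_force: [-0.2, -0.4, 0.2]
grip_width: 0.0524
```

Run:
```python
from h import *
im,p=snap('wrist','w5.png')
o=robot.get_obs(); M=R.from_quat(o['tool_rot']).as_matrix(); print(o['position'],o['time'],M.round(3),o['q'].round(2))
d=np.array([.549,.3145,.1266])-o['position']; print('to pregrasp',M.T@d)
d=np.array([.549,.2819,.0535])-o['position']; print('to grasp',M.T@d)
```

```text
[0.54820079 0.27294011 0.19895366] 9.1667 [[-0.001 -0.001  1.   ]
 [-0.913 -0.408 -0.001]
 [ 0.408 -0.913 -0.001]] [ 0.45  0.67  1.37 -0.39  1.31  0.59]
to pregrasp [-0.06746668  0.04909646  0.00083621]
to grasp [-0.06753241  0.12913615  0.00095604]
```

View pics/w5.png

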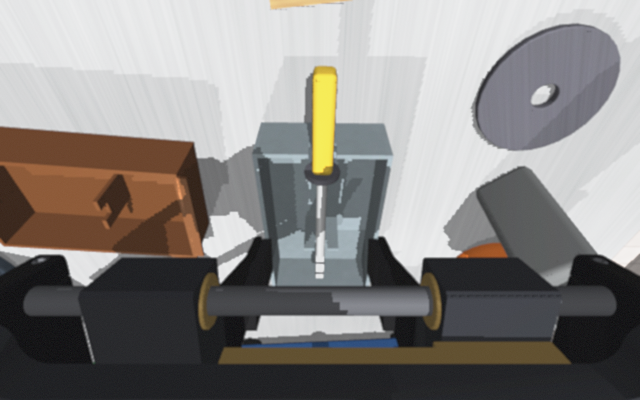

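Call:
play_rows(
  series=[
    [0.6,-0.337,0.24,0.01,0,0,0],
    [0.6,-0.338,0.24,0.01,0,0,0],
    [0.6,0,0.3,0,0,0,0],
    [0.6,0,0.3,0,0,0,0],
    [0.6,0,0.15,0,0,0,0],
    [0.6,0,0.06,0,0,0,0],
    [0.6,0,0,0,0,0,0],
    [0.6,0,0,0,0,0,0],
  ],
)

```text
time: 9.83
position: [0.5519, 0.2836, 0.0563]
tool_rot: [0.591, -0.385, 0.594, -0.386]
ft_force: [1.2, -0.0, 0.8]
grip_width: 0.0521
```

Run:
```python
from h import *
im,p=snap('wrist','w6.png')
o=robot.get_obs(); M=R.from_quat(o['tool_rot']).as_matrix(); print(o['position'],o['time'],o['ft_force'])
d=np.array([.549,.2819,.0535])-o['position']; print('to grasp',M.T@d)
```

```text
[0.55198899 0.28413929 0.05648385] 9.8833 [-0.30694955  0.17120229  0.35829268]
to grasp [ 0.00084982  0.00362243 -0.00300128]
```

View pics/w6.png

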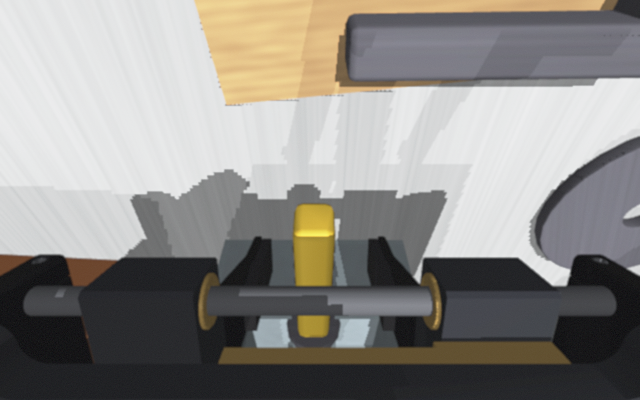

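Call:
play_rows(
  series=[
    [0.6,0.0,0.03,-0.028,0,0,0],
    [0.6,0,0,0,0,0,0],
    [0,0,0,0,0,0,0],
    [0,0,0,0,0,0,0],
    [0,0,0,0,0,0,0],
    [0,0,0,0,0,0,0],
    [0,0,0,0,0,0,0],
    [0,0,0,0,0,0,0],
    [0,0,0,0,0,0,0],
  ],
  grip_force=45,
)

```text
time: 10.63
position: [0.5472, 0.2827, 0.0509]
tool_rot: [0.593, -0.385, 0.593, -0.385]
ft_force: [-0.5, 1.0, 0.4]
grip_width: 0.0175
```

Call:
play_rows(
  series=[
    [0,0.041,-0.091,0,0,0,0],
    [0,0.082,-0.183,0,0,0,0],
    [0,0.123,-0.274,0,0,0,0],
    [0,0.143,-0.32,0,0,0,0],
    [0,0.143,-0.32,0,0,0,0],
    [0,0.143,-0.32,0,0,0,0],
    [0,0.143,-0.32,0,0,0,0],
    [0,0.143,-0.32,0,0,0,0],
    [0,0.143,-0.32,0,0,0,0],
    [0,0,0,0,0,0,0],
    [0,0,0,0,0,0,0],
  ],
)

```text
time: 11.55
position: [0.5477, 0.2825, 0.3246]
tool_rot: [0.591, -0.385, 0.594, -0.387]
ft_force: [0.8, 0.4, -2.5]
grip_width: 0.0177
```

Run:
```python
from h import *
im,p=snap('wrist','w7.png'); im2,p2=snap('side','s7.png');im3,p3=snap('scene','sc7.png')
o=robot.get_obs(); M=R.from_quat(o['tool_rot']).as_matrix(); print(o['position'],o['time'],o['ft_force'],o['grip_width'],M.round(3))
g=o['position']+M@[0,.006,0]; Dy=M@[-.9135,-.4067,0]
for q,n in((p,'wr'),(p2,'si'),(p3,'sc')): print(n,proj(q,[g,g+Dy*.036,g-.22*Dy]).round(1).tolist())
A=cv2.resize(im2[60:260,250:400],None,fx=2.6,fy=2.6,interpolation=cv2.INTER_CUBIC);B=cv2.resize(im3[60:260,280:430],None,fx=2.6,fy=2.6,interpolation=cv2.INTER_CUBIC)
cv2.imwrite('pics/s7a.png',np.hstack([A,B])[:,:,::-1])
```

```text
[0.54590474 0.28159313 0.31965082] 11.7 [ 0.13091742 -0.16989552 -2.53691077] 0.0173553547929047 [[ 0.001 -0.004  1.   ]
 [-0.913 -0.407 -0.   ]
 [ 0.407 -0.913 -0.004]]
wr [[316.0, 266.4], [315.3, 215.6], [317.8, 408.6]]
si [[308.7, 123.9], [305.2, 118.3], [332.9, 161.5]]
sc [[376.7, 127.3], [382.2, 122.4], [339.1, 161.2]]
```

View pics/w7.png

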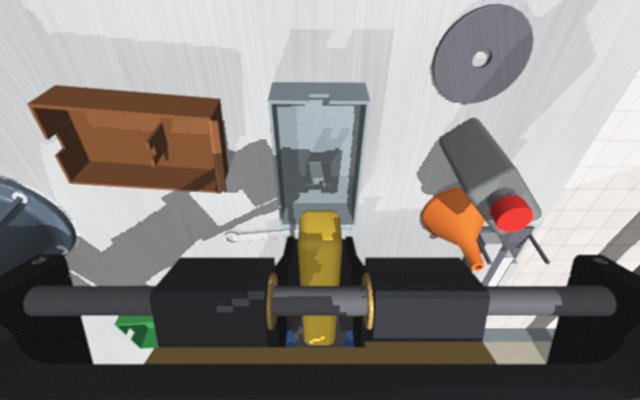

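View pics/s7a.png

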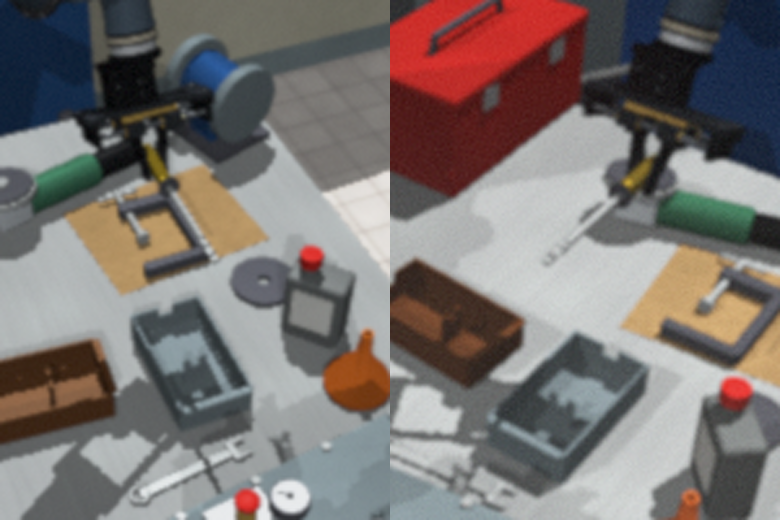

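Run:
```python
from h import *
_,p2=load('s7.png');_,p3=load('sc7.png')
o=robot.get_obs(); M=R.from_quat(o['tool_rot']).as_matrix(); g=o['position']+M@[0,.006,0]
t,r=tri([(p2,(331.5,159.6)),(p3,(341.2,160.8))]); print(t,r,g,o['position']); d=g-t; print(np.linalg.norm(d),d/np.linalg.norm(d))
# yellow end
for nm in('s7.png','sc7.png'):
    im,p=load(nm); hsv=cv2.cvtColor(im,cv2.COLOR_RGB2HSV); m=cv2.inRange(hsv,(20,140,100),(32,255,255)); m[:100]=0;m[190:]=0;m[:,:290]=0;m[:,420:]=0
    n,l,s,c=cv2.connectedComponentsWithStats(m); print(nm,[(s[i],c[i].round(1)) for i in range(1,n) if s[i][4]>8])
```

```text
[0.54646863 0.07128326 0.31018795] [np.float64(0.001647047806719456), np.float64(0.0016470478067194473)] [0.54588359 0.27914857 0.31417143] [0.54590474 0.28159313 0.31965082]
0.20790429681455808 [-0.00281398  0.99981247  0.01916016]
s7.png [(array([298, 104,   7,   3,  12], dtype=int32), array([300.8, 105. ])), (array([307, 117,   7,  13,  45], dtype=int32), array([309.9, 122.9]))]
sc7.png [(array([370, 122,  10,  11,  49], dtype=int32), array([374.6, 126.9]))]
```

```bash
cat >> h.py <<'E'
yaw=np.radians(5.96)
N=np.array([-np.sin(yaw)*.70711,np.cos(yaw)*.70711,.70711]); DX=np.array([np.cos(yaw),np.sin(yaw),0])
MOUTH=np.array([.5645,-.1163,.1457])
_Dy=N; _Dz=np.cross(DX,_Dy)
# tool: z=Dx ; Dy=-.9135x-.4067y ; Dz=.4067x-.9135y
TX=-.9135*_Dy+.4067*_Dz; TY=-.4067*_Dy-.9135*_Dz
TT=np.column_stack([TX,TY,DX])
def tcp_for(s): # stop face s metres outside mouth along axis
    return MOUTH+N*(s+.059)-.006*TY
E
python3 - <<'E'
from h import *
o=robot.get_obs(); M=R.from_quat(o['tool_rot'])
rv=(M.inv()*R.from_matrix(TT)).as_rotvec(); print(TT.round(3)); print('turn scaled',rv/np.pi, np.degrees(rv))
d=tcp_for(.185)-o['position']; print('world d',d,'in target tool',TT.T@d)
E
```

```text
[[ 0.097 -0.037  0.995]
 [-0.928  0.356  0.104]
 [-0.358 -0.934  0.   ]]
turn scaled [ 0.0021243  -0.0340232   0.24995148] [ 0.38237488 -6.12417653 44.99126557]
world d [ 0.00090351 -0.22842946  0.00418518] in target tool [ 0.21068008 -0.08535886 -0.02282015]
```

Call:
play_rows(
  series=[
    [0,0,0,0,0,-0.0049,0.0357],
    [0,0,0,0,0,-0.0049,0.0357],
    [0,0,0,0,0,-0.0049,0.0357],
    [0,0,0,0,0,-0.0049,0.0357],
    [0,0,0,0,0,-0.0049,0.0357],
    [0,0,0,0,0,-0.0049,0.0357],
    [0,0,0,0,0,-0.0046,0.0358],
    [0,0,0,0,0,0,0],
  ],
)

```text
time: 12.37
position: [0.5462, 0.2784, 0.3178]
tool_rot: [-0.431, 0.565, -0.369, 0.599]
ft_force: [0.5, -1.4, -2.0]
grip_width: 0.0175
```

Call:
play_rows(
  series=[
    [0,0.2,-0.08,-0.02,0,0,0],
    [0,0.35,-0.142,-0.038,0,0,0],
    [0,0.35,-0.142,-0.038,0,0,0],
    [0,0.35,-0.142,-0.038,0,0,0],
    [0,0.35,-0.142,-0.038,0,0,0],
    [0,0.3,-0.122,-0.033,0,0,0],
    [0,0.2,-0.08,-0.022,0,0,0],
    [0,0,0,0,0,0,0],
    [0,0,0,0,0,0,0],
    [0,0,0,0,0,0,0],
  ],
)

```text
time: 13.2
position: [0.5475, 0.0553, 0.3244]
tool_rot: [-0.431, 0.563, -0.368, 0.601]
ft_force: [0.1, 0.4, -1.2]
grip_width: 0.0173
```

Run:
```python
from h import *
im,p=snap('wrist','w8.png'); im2,p2=snap('side','s8.png');im3,p3=snap('scene','sc8.png')
o=robot.get_obs(); M=R.from_quat(o['tool_rot']); print(o['position'],o['time'],o['ft_force'],o['grip_width'],o['q'].round(2))
rv=(M.inv()*R.from_matrix(TT)).as_rotvec(); print('turn scaled',rv/np.pi)
print('in tool',TT.T@(tcp_for(.185)-o['position']))
g=o['position']+M.apply([0,.006,0]); Dy=M.apply([-.9135,-.4067,0])
for q,n in((p,'wr'),(p2,'si'),(p3,'sc')): print(n,proj(q,[MOUTH,g-Dy*.219,g]).round(1).tolist())
A=cv2.resize(im2[130:260,300:430],None,fx=3,fy=3,interpolation=cv2.INTER_CUBIC);B=cv2.resize(im3[130:260,250:380],None,fx=3,fy=3,interpolation=cv2.INTER_CUBIC)
cv2.imwrite('pics/s8a.png',np.hstack([A,B])[:,:,::-1])
```

```text
[0.54755623 0.05582792 0.32488544] 13.35 [-0.44091384 -0.37386605 -1.01086374] 0.017509913826235124 [-0.28  0.38  1.52  0.34  1.4  -0.47]
turn scaled [ 0.00150445  0.00013978 -0.0003777 ]
in tool [ 2.77728469e-03  5.79028722e-05 -1.02057250e-03]
wr [[319.4, 423.5], [320.0, 413.1], [319.4, 273.2]]
si [[356.8, 226.9], [354.3, 219.6], [333.5, 160.6]]
sc [[308.5, 238.9], [312.2, 230.2], [339.4, 160.2]]
```

View pics/w8.png

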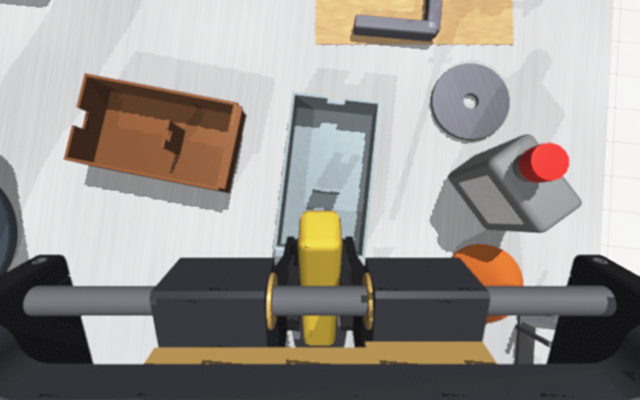

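View pics/s8a.png

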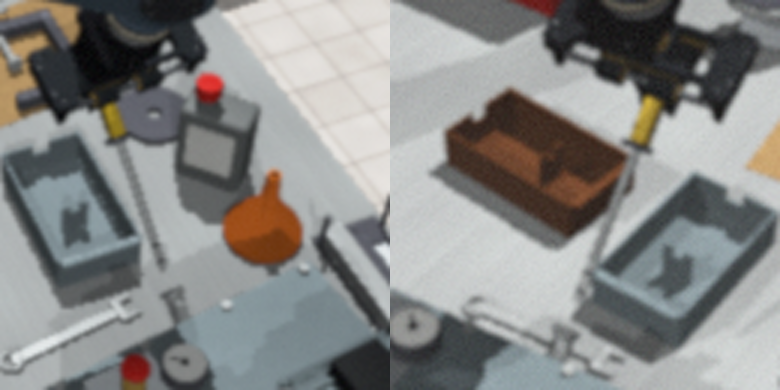

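Run:
```python
from h import *
im2,p2=load('s8.png');im3,p3=load('sc8.png')
A=cv2.resize(im2[205:250,330:375],None,fx=8.5,fy=8.5,interpolation=cv2.INTER_CUBIC);B=cv2.resize(im3[210:255,285:330],None,fx=8.5,fy=8.5,interpolation=cv2.INTER_CUBIC)
cv2.imwrite('pics/s8b.png',np.hstack([A,B])[:,:,::-1])
```

```text
(no output)
```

View pics/s8b.png

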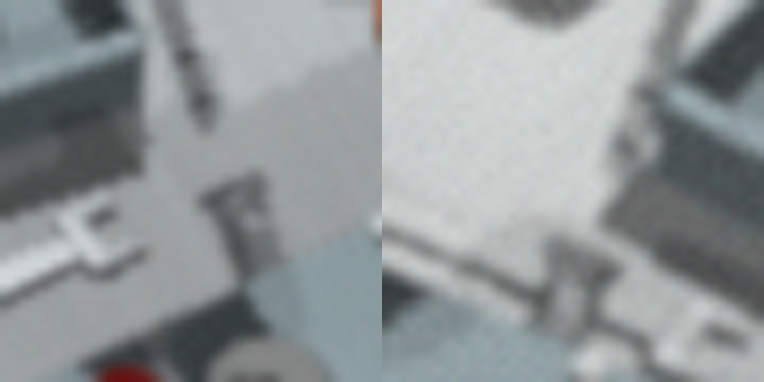

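Run:
```python
from h import *
_,p2=load('s8.png');_,p3=load('sc8.png')
print('mouth',tri([(p2,(357.9,227.4)),(p3,(308.3,239.4))]))
print('tip',tri([(p2,(354.2,219.9)),(p3,(313.6,230.))]))
o=robot.get_obs();M=R.from_quat(o['tool_rot']);g=o['position']+M.apply([0,.006,0]); Dy=M.apply([-.9135,-.4067,0]);print(g-.219*Dy,Dy,N)
```

```text
mouth (array([ 0.56640741, -0.12021027,  0.14770073]), [np.float64(0.0005222988814998696), np.float64(0.000522298881499991)])
tip (array([ 0.56429865, -0.09242595,  0.16076441]), [np.float64(0.0018775633793880508), np.float64(0.0018775633793879655)])
[ 0.56303159 -0.09589256  0.16425604] [-0.07181518  0.70256977  0.70790214] [-0.07342215  0.70328781  0.70711   ]
```

```bash
sed -i 's/^MOUTH=.*/MOUTH=np.array([.5652,-.1175,.1463])/' h.py
python3 - <<'E'
from h import *
o=robot.get_obs(); print('in tool',TT.T@(tcp_for(.170)-o['position']), 'N in tool',TT.T@N)
E
```

```text
in tool [ 0.01744692  0.00514458 -0.00044896] N in tool [-9.13508317e-01 -4.06703703e-01 -1.26529027e-17]
```

Call:
play_rows(
  series=[
    [0,0.06,0.02,-0.004,-0.0015,0,-0.0045],
    [0,0.06,0.02,0,0,0,0],
    [0,0.054,0.011,0,0,0,0],
    [0,0,0,0,0,0,0],
    [0,0,0,0,0,0,0],
    [0,0,0,0,0,0,0],
  ],
)

```text
time: 13.85
position: [0.5491, 0.0398, 0.3143]
tool_rot: [-0.436, 0.56, -0.372, 0.598]
ft_force: [-0.8, 0.2, -2.4]
grip_width: 0.0176
```

Run:
```python
from h import *
im2,p2=snap('side','s9.png');im3,p3=snap('scene','sc9.png')
o=robot.get_obs(); M=R.from_quat(o['tool_rot']); print(o['position'],o['time'],o['ft_force'],o['grip_width'])
print('in tool',TT.T@(tcp_for(.170)-o['position']))
g=o['position']+M.apply([0,.006,0]); Dy=M.apply([-.9135,-.4067,0])
for q,n in((p2,'si'),(p3,'sc')): print(n,proj(q,[MOUTH,g-Dy*.219,g]).round(1).tolist())
A=cv2.resize(im2[205:250,330:375],None,fx=8.5,fy=8.5,interpolation=cv2.INTER_CUBIC);B=cv2.resize(im3[210:255,285:330],None,fx=8.5,fy=8.5,interpolation=cv2.INTER_CUBIC)
cv2.imwrite('pics/s9b.png',np.hstack([A,B])[:,:,::-1])
```

```text
[0.54910835 0.03986553 0.31443786] 13.95 [ 1.08786378 -0.54626182 -1.60391581] 0.01759868207897625
in tool [-0.00126833  0.00113866 -0.00033524]
si [[357.2, 227.0], [356.7, 224.8], [335.7, 165.7]]
sc [[308.4, 239.1], [308.9, 236.1], [336.6, 166.0]]
```

View pics/s9b.png

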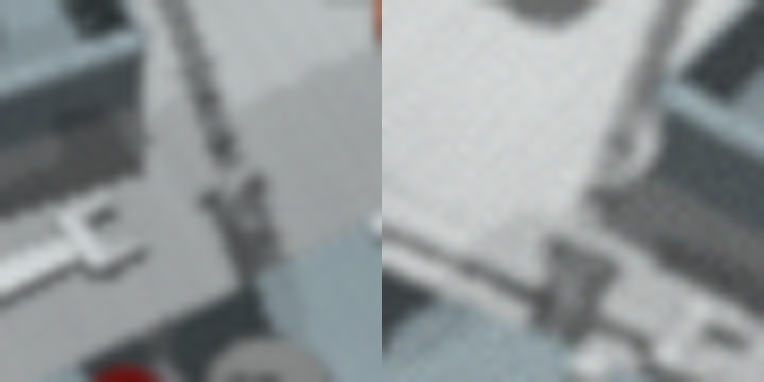

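Call:
play_rows(
  series=[
    [0,0.091,0.042,0,0,0,0],
    [0,0.091,0.042,0,0,0,0],
    [0,0.091,0.042,0,0,0,0],
    [0,0,0,0,0,0,0],
    [0,0,0,0,0,0,0],
  ],
)

```text
time: 14.37
position: [0.5511, 0.018, 0.2917]
tool_rot: [-0.436, 0.561, -0.372, 0.598]
ft_force: [1.5, 0.0, -3.4]
grip_width: 0.0176
```

```bash
cat > st.py <<'E'
from h import *
import sys
o=robot.get_obs(); M=R.from_quat(o['tool_rot']); f=o['ft_force']
e=TT.T@(tcp_for(0)-o['position']); s=(o['position']-tcp_for(0))@N
print('t',o['time'],'s',s.round(4),'perp(tool)',(TT.T@(tcp_for(s)-o['position'])).round(4),'F axial,perp,x',(f@N).round(1),(f@np.cross(DX,N)).round(1),(f@DX).round(1),'mom',o['moment'].round(2),'w',o['grip_width'])
E
python3 st.py
```

```text
t 14.3667 s 0.1377 perp(tool) [-0.0004  0.001  -0.    ] F axial,perp,x -2.5 -2.4 1.5 mom [ 0.09 -0.2   0.05] w 0.01755475063384383
```

Call:
play_rows(
  series=[
    [0,0.091,0.042,0,0,0,0],
    [0,0.091,0.042,0,0,0,0],
    [0,0.091,0.042,0,0,0,0],
    [0,0.091,0.042,0,0,0,0],
    [0,0,0,0,0,0,0],
  ],
)

```text
time: 14.78
position: [0.5534, -0.0113, 0.2624]
tool_rot: [-0.437, 0.561, -0.372, 0.597]
ft_force: [0.0, 0.3, -4.0]
grip_width: 0.0175
```

```bash
python3 st.py
```

```text
t 14.7833 s 0.0963 perp(tool) [-0.0004  0.001   0.0007] F axial,perp,x -2.6 -3.1 0.1 mom [ 0.08 -0.17  0.1 ] w 0.017502424488759046
```

Call:
play_rows(
  series=[
    [0,0.091,0.042,0,0,0,0],
    [0,0.091,0.042,0,0,0,0],
    [0,0.091,0.042,0,0,0,0],
    [0,0.091,0.042,0,0,0,0],
    [0,0.091,0.042,0,0,0,0],
    [0,0,0,0,0,0,0],
  ],
)

```text
time: 15.28
position: [0.5571, -0.0465, 0.2271]
tool_rot: [-0.436, 0.561, -0.372, 0.597]
ft_force: [-0.1, 0.2, -6.2]
grip_width: 0.0177
```

```bash
python3 st.py
```

```text
t 15.2833 s 0.0462 perp(tool) [-0.0005  0.001   0.0007] F axial,perp,x -4.2 -4.5 -0.1 mom [ 0.01 -0.    0.04] w 0.017700930255652583
```

Call:
play_rows(
  series=[
    [0,0.091,0.042,0,0,0,0],
    [0,0.091,0.042,0,0,0,0],
    [0,0.091,0.042,0,0,0,0],
    [0,0.055,0.025,0,0,0,0],
    [0,0,0,0,0,0,0],
    [0,0,0,0,0,0,0],
  ],
)

```text
time: 15.78
position: [0.5596, -0.0712, 0.2026]
tool_rot: [-0.437, 0.56, -0.372, 0.598]
ft_force: [-0.7, 1.9, -8.0]
grip_width: 0.0179
```

```bash
python3 st.py
```

```text
t 15.7833 s 0.0113 perp(tool) [-0.0005  0.0012  0.0007] F axial,perp,x -4.3 -7.0 -0.5 mom [ 0.01  0.08 -0.03] w 0.017948015228317148
```

Call:
play_rows(
  series=[
    [0,0.023,0.022,0,0,0,0],
    [0,0.023,0.022,0,0,0,0],
    [0,0.027,0.013,0,0,0,0],
    [0,0,0,0,0,0,0],
  ],
)

```text
time: 16.12
position: [0.561, -0.0759, 0.1958]
tool_rot: [-0.436, 0.559, -0.373, 0.599]
ft_force: [0.1, 0.8, -3.4]
grip_width: 0.0175
```

```bash
python3 st.py
```

```text
t 16.1167 s 0.0032 perp(tool) [ 0.     -0.     -0.0002] F axial,perp,x -1.8 -3.0 0.2 mom [-0.14 -0.04  0.03] w 0.017517155569278124
```

Call:
play_rows(
  series=[
    [0,0.027,0.013,0,0,0,0],
    [0,0.018,0.008,0,0,0,0],
    [0,0,0,0,0,0,0],
    [0,0,0,0,0,0,0],
  ],
)

```text
time: 16.45
position: [0.5611, -0.0775, 0.1936]
tool_rot: [-0.435, 0.56, -0.371, 0.599]
ft_force: [-0.9, 5.4, 3.4]
grip_width: 0.0177
```

```bash
python3 st.py
```

```text
t 16.45 s 0.0004 perp(tool) [ 0.0002 -0.0004 -0.0001] F axial,perp,x 6.3 -1.5 -0.3 mom [0.71 0.13 0.01] w 0.01773431730082347
```

Call:
play_rows(
  series=[
    [0,0.018,0.008,0,0,0,0],
    [0,0.018,0.008,0,0,0,0],
    [0,0,0,0,0,0,0],
    [0,0,0,0,0,0,0],
  ],
)

```text
time: 16.78
position: [0.5611, -0.0775, 0.1932]
tool_rot: [-0.433, 0.561, -0.369, 0.601]
ft_force: [-2.2, 11.2, 14.7]
grip_width: 0.0178
```

```bash
python3 st.py
python3 - <<'E'
from h import *
im2,p2=snap('side','s10.png');im3,p3=snap('scene','sc10.png');im1,_=snap('wrist','w10.png')
A=cv2.resize(im2[195:250,330:385],None,fx=7,fy=7,interpolation=cv2.INTER_CUBIC);B=cv2.resize(im3[205:260,280:335],None,fx=7,fy=7,interpolation=cv2.INTER_CUBIC)
cv2.imwrite('pics/s10b.png',np.hstack([A,B])[:,:,::-1])
E
```

```text
t 16.7833 s 0.0002 perp(tool) [ 0.0003 -0.0007 -0.0001] F axial,perp,x 18.4 2.3 -1.0 mom [2.01 0.36 0.09] w 0.017766872865948084
```

View pics/s10b.png

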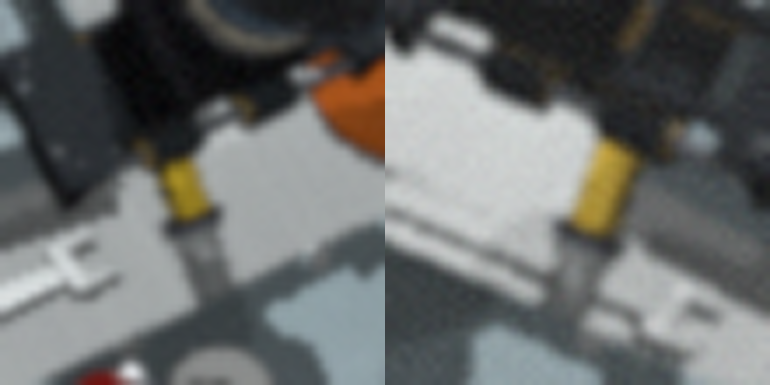

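View pics/w10.png

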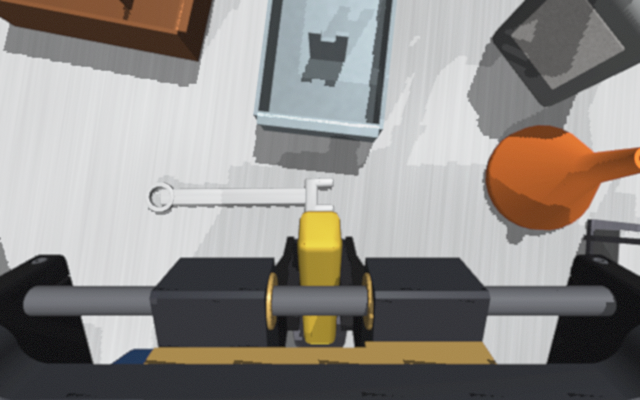

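Call:
play_rows(
  series=[
    [0,0,0,0,0,0,0],
    [0,0,0,0,0,0,0],
    [0,0,0,0,0,0,0],
    [0,0,0,0,0,0,0],
    [0,0,0,0,0,0,0],
    [0,0,0,0,0,0,0],
    [0,0,0,0,0,0,0],
    [0,0,0,0,0,0,0],
    [0,0,0,0,0,0,0],
    [0,0,0,0,0,0,0],
  ],
)

```text
time: 17.77
position: [0.5611, -0.0775, 0.1932]
tool_rot: [-0.433, 0.561, -0.369, 0.601]
ft_force: [-2.3, 10.2, 15.2]
grip_width: 0.0178
```

Call:
play_rows(
  series=[
    [0,-0.045,-0.021,0,0,0,0],
    [0,-0.091,-0.042,0,0,0,0],
    [0,-0.136,-0.063,0,0,0,0],
    [0,-0.136,-0.063,0,0,0,0],
    [0,-0.136,-0.063,0,0,0,0],
    [0,0,0,0,0,0,0],
  ],
)

```text
time: 18.27
position: [0.5575, -0.0372, 0.2349]
tool_rot: [-0.436, 0.558, -0.372, 0.6]
ft_force: [-0.1, 0.8, -0.8]
grip_width: 0.0175
```

```bash
python3 st.py
```

```text
t 18.2667 s 0.0583 perp(tool) [-0.0001  0.0001 -0.0007] F axial,perp,x 0.0 -1.1 -0.0 mom [-0.29  0.05 -0.04] w 0.01746894437451591
```

Call:
play_rows(
  series=[
    [0,-0.182,-0.084,0,0,0,0],
    [0,-0.182,-0.084,0,0,0,0],
    [0,-0.182,-0.084,0,0,0,0],
    [0,-0.182,-0.084,0,0,0,0],
    [0,-0.182,-0.084,0,0,0,0],
    [0,-0.182,-0.084,0,0,0,0],
    [0,-0.182,-0.084,0,0,0,0],
    [0,-0.182,-0.084,0,0,0,0],
    [0,0,0,0,0,0,0],
    [0,0,0,0,0,0,0],
  ],
)

```text
time: 19.1
position: [0.5459, 0.0738, 0.3461]
tool_rot: [-0.436, 0.559, -0.372, 0.599]
ft_force: [0.5, 0.2, -1.2]
grip_width: 0.0173
```

```bash
python3 st.py
python3 - <<'E'
from h import *
o=robot.get_obs(); M=R.from_quat(o['tool_rot']).as_matrix()
# target: level, yaw ~ -0: Dy=(0,1,0), Dx=(1,0,0)
t=np.radians(24); T=np.array([[0,0,1],[-np.cos(t),-np.sin(t),0],[np.sin(t),-np.cos(t),0]])
rv=R.from_matrix(M.T@T).as_rotvec(); print(rv/np.pi,np.linalg.norm(np.degrees(rv)))
g=np.array([.549,.13+.219,.255]); tcp=g-.006*T[:,1]; print(tcp,o['position'],'d world',tcp-o['position'],'cur tool',M.T@(tcp-o['position']),'target tool',T.T@(tcp-o['position']))
im2,p2=snap('side','s11.png');A=cv2.resize(im2[130:260,290:430],None,fx=4,fy=4,interpolation=cv2.INTER_CUBIC);cv2.imwrite('pics/s11a.png',A[:,:,::-1])
E
```

```text
t 19.1 s 0.2158 perp(tool) [ 0.0001 -0.0001 -0.0006] F axial,perp,x -0.8 -0.9 0.5 mom [-0.29  0.02 -0.02] w 0.01725254381366452
[ 0.00053815  0.03501645 -0.24494681] 44.53877330503312
[0.549      0.35144042 0.26048127] [0.54585111 0.07377475 0.34607339] d world [ 0.00314889  0.27766567 -0.08559212] cur tool [-0.22943415  0.17517436  0.03328762] target tool [-0.28847366 -0.03474451  0.00314889]
```

View pics/s11a.png

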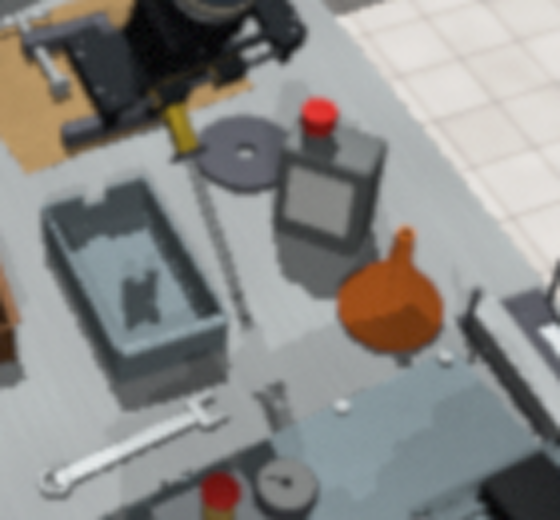

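Call:
play_rows(
  series=[
    [0,0,0,0,0,0.005,-0.035],
    [0,0,0,0,0,0.005,-0.035],
    [0,0,0,0,0,0.005,-0.035],
    [0,0,0,0,0,0.005,-0.035],
    [0,0,0,0,0,0.005,-0.035],
    [0,0,0,0,0,0.005,-0.035],
    [0,0,0,0,0,0.005,-0.035],
    [0,0,0,0,0,0,0],
  ],
)

```text
time: 19.82
position: [0.5448, 0.0756, 0.3425]
tool_rot: [0.596, -0.386, 0.59, -0.384]
ft_force: [0.7, -0.2, -2.7]
grip_width: 0.0175
```

Call:
play_rows(
  series=[
    [0,-0.2,0.01,0,0,0,0],
    [0,-0.345,0.017,0.004,0,0,0],
    [0,-0.345,0.017,0.004,0,0,0],
    [0,-0.345,0.017,0.004,0,0,0],
    [0,-0.345,0.017,0.004,0,0,0],
    [0,-0.345,0.017,0.004,0,0,0],
    [0,-0.345,0.017,0.004,0,0,0],
    [0,-0.345,0.017,0.004,0,0,0],
    [0,-0.3,0.015,0,0,0,0],
    [0,-0.2,0.01,0,0,0,0],
    [0,0,0,0,0,0,0],
    [0,0,0,0,0,0,0],
  ],
)

```text
time: 20.82
position: [0.5485, 0.3514, 0.2034]
tool_rot: [0.595, -0.387, 0.591, -0.384]
ft_force: [-0.3, -0.5, -0.6]
grip_width: 0.0173
```

Run:
```python
from h import *
im,p=snap('wrist','w12.png'); im2,p2=snap('side','s12.png');im3,p3=snap('scene','sc12.png')
o=robot.get_obs(); M=R.from_quat(o['tool_rot']).as_matrix(); print(o['position'],o['time'],o['ft_force'],o['moment'],o['grip_width'],M.round(3))
g=o['position']+M@[0,.006,0]; Dy=M@[-.9135,-.4067,0]; print('g',g,'tip',g-.219*Dy,'Dz',M@[.4067,-.9135,0])
for q,n in((p,'wr'),(p2,'si'),(p3,'sc')): print(n,proj(q,[g,g+Dy*.036,g-.219*Dy,g-.059*Dy]).round(1).tolist())
A=cv2.resize(im2[100:210,265:375],None,fx=3.6,fy=3.6,interpolation=cv2.INTER_CUBIC);B=cv2.resize(im3[110:220,320:430],None,fx=3.6,fy=3.6,interpolation=cv2.INTER_CUBIC)
cv2.imwrite('pics/s12a.png',np.hstack([A,B])[:,:,::-1])
```

```text
[0.54920066 0.35041197 0.20564368] 20.9667 [-0.77505824 -0.15677581 -1.22951552] [ 0.32824906 -0.00701303 -0.03497392] 0.017289515906931778 [[-0.002 -0.005  1.   ]
 [-0.914 -0.405 -0.003]
 [ 0.405 -0.914 -0.004]]
g [0.54916998 0.34798216 0.20015778] tip [0.54840467 0.12899625 0.19974094] Dz [ 0.00404056 -0.00191752  0.99993357]
wr [[321.0, 278.3], [321.4, 227.9], [320.0, 415.6], [320.6, 334.9]]
si [[303.5, 136.0], [300.3, 130.7], [324.9, 171.4], [308.9, 145.0]]
sc [[383.7, 146.3], [388.7, 141.4], [350.0, 179.0], [375.2, 154.5]]
```

View pics/s12a.png

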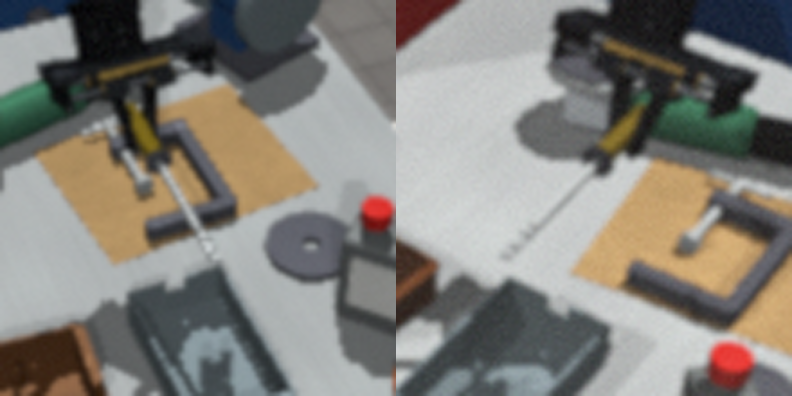

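View pics/w12.png

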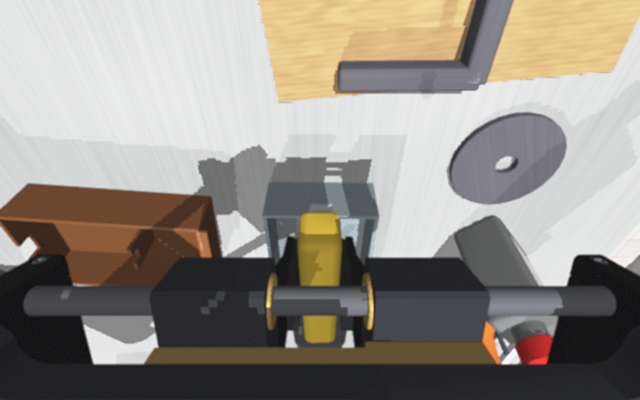

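Run:
```python
from h import *
im2,p2=load('s12.png');im3,p3=load('sc12.png')
t=tri([(p2,(323.9,172.2)),(p3,(349.7,181.7))]); c=tri([(p2,(310,144.4)),(p3,(377.2,153.6))]); print(t,c); d=c[0]-t[0]; print(np.linalg.norm(d),np.degrees(np.arctan2(d[2],d[1])))
A=cv2.resize(im2[135:180,300:332],None,fx=12,fy=12,interpolation=cv2.INTER_CUBIC);B=cv2.resize(im3[148:193,345:381],None,fx=11,fy=12,interpolation=cv2.INTER_CUBIC)
cv2.imwrite('pics/s12b.png',np.hstack([A,B])[:,:,::-1])
```

```text
(array([0.54720321, 0.13361231, 0.18775343]), [np.float64(0.002813716107249606), np.float64(0.0028137161072495764)]) (array([0.55398756, 0.29088873, 0.20277296]), [np.float64(0.0021968462396715883), np.float64(0.0021968462396716576)])
0.15813755375974586 5.455071772622108
```

View pics/s12b.png

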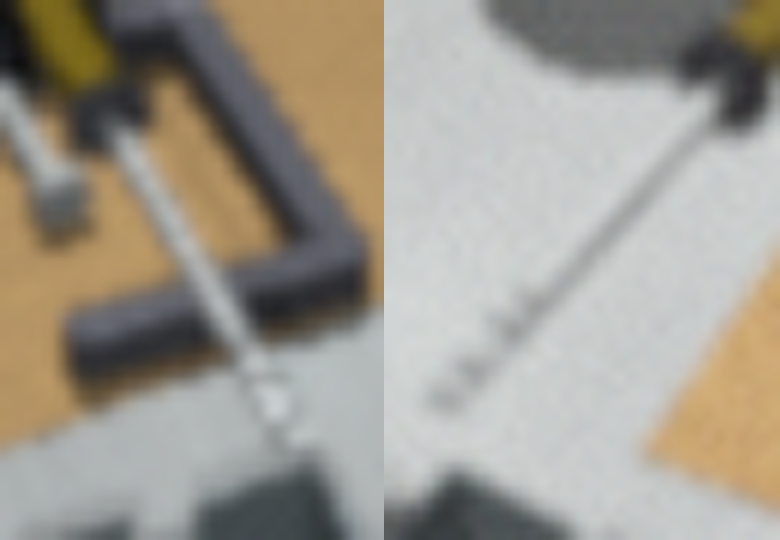

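```bash
cat > rod.py <<'E'
from h import *
import sys
def ridge(im,a,b,sign,n=25,lo=.08,hi=.95):
    g=cv2.GaussianBlur(cv2.cvtColor(im,cv2.COLOR_RGB2GRAY).astype(np.float32),(0,0),.6); a=np.array(a,float);b=np.array(b,float);d=b-a;L=np.linalg.norm(d);d/=L;nn=np.array([-d[1],d[0]])
    P=[]
    for s in np.linspace(lo,hi,n)*L:
        k=np.arange(-4,4.01,.25); q=a+d*s+k[:,None]*nn
        v=cv2.remap(g,q[:,0].astype(np.float32)[None],q[:,1].astype(np.float32)[None],cv2.INTER_LINEAR)[0]*sign
        base=np.interp(k,[-4,4],[v[:4].mean(),v[-4:].mean()]); w=np.clip(v-base,0,None)*(abs(k)<2.6)
        if w.sum()>5: P.append(q[0]*0+(q*w[:,None]).sum(0)/w.sum())
    P=np.array(P); vx,vy,x,y=cv2.fitLine(P.astype(np.float32),cv2.DIST_HUBER,0,.01,.01).ravel(); r=(P-[x,y])@[-vy,vx]
    return (x,y),(vx,vy),r.std(),len(P)
def plane(p,l):
    (x,y),(vx,vy)=l[:2]; _,d1=ray(p,(x-10*vx,y-10*vy));_,d2=ray(p,(x+10*vx,y+10*vy)); n=np.cross(d1,d2); c,_=ray(p,(x,y)); return c,n/np.linalg.norm(n)
def go(s,sc,ls,lsc,sgs=1,sgc=-1):
    i2,p2=load(s);i3,p3=load(sc); A=ridge(i2,*ls,sgs);B=ridge(i3,*lsc,sgc); print(A,B)
    c1,n1=plane(p2,A);c2,n2=plane(p3,B); d=np.cross(n1,n2); d/=np.linalg.norm(d); d*=np.sign(d[1])
    X=np.linalg.solve(np.array([n1,n2,d]),[n1@c1,n2@c2,0]); 
    print('dir',d.round(4),'pitch deg',np.degrees(np.arcsin(d[2])),'yaw',np.degrees(np.arctan2(-d[0],d[1])))
    for y in(.13,.29): print(X+d*(y-X[1])/d[1])
E
python3 - <<'E'
from rod import *
go('s12.png','sc12.png',((310.2,146.5),(325.4,171.8)),((374.5,157.5),(349.8,182.2)))
for f in('w7.png','w8.png','w10.png','w12.png'):
    im,_=load(f); h=cv2.cvtColor(im,cv2.COLOR_RGB2HSV); m=cv2.inRange(h,(20,100,60),(35,255,255)); m[:, :295]=0;m[:,346:]=0
    ys,xs=np.where(m); print(f,ys.min(),[ (np.where(m[v])[0].min(),np.where(m[v])[0].max()) for v in(220,235,250)], [int(np.where(m[:,u])[0].min()) for u in (308,314,320,326,332)])
E
```

```text
((np.float32(317.48428), np.float32(158.35837)), (np.float32(0.4888195), np.float32(0.87238497)), np.float64(0.5724372245854267), 25) ((np.float32(360.7743), np.float32(171.00606)), (np.float32(0.71753085), np.float32(-0.6965267)), np.float64(0.1235708904866381), 25)
dir [0.0197 0.9994 0.0275] pitch deg 1.574648835804187 yaw -1.129028143376321
[0.55093702 0.13       0.1925781 ]
[0.55409027 0.29       0.19697731]
w7.png 211 [(np.int64(300), np.int64(339)), (np.int64(300), np.int64(339)), (np.int64(298), np.int64(341))] [211, 211, 211, 211, 211]
w8.png 0 [(np.int64(300), np.int64(339)), (np.int64(299), np.int64(340)), (np.int64(298), np.int64(341))] [211, 211, 0, 4, 0]
w10.png 211 [(np.int64(300), np.int64(339)), (np.int64(299), np.int64(340)), (np.int64(297), np.int64(341))] [212, 212, 212, 212, 212]
w12.png 0 [(np.int64(300), np.int64(338)), (np.int64(299), np.int64(339)), (np.int64(297), np.int64(341))] [0, 1, 17, 11, 28]
```

Run:
```python
from rod import *
go('s7.png','sc7.png',((316.5,133.5),(331.5,159.6)),((368,135.5),(341.2,160.8)),1,1)
i2,p2=load('s8.png')
```

```text
((np.float32(323.5196), np.float32(145.08138)), (np.float32(0.52655137), np.float32(0.8501433)), np.float64(0.068261263948401), 25) ((np.float32(359.31934), np.float32(142.08252)), (np.float32(0.72189325), np.float32(-0.6920044)), np.float64(1.163353991997187), 17)
dir [-0.0021  0.9993  0.0375] pitch deg 2.1477143439715833 yaw 0.12048555845403415
[0.54746133 0.13       0.31866637]
[0.54712487 0.29       0.32466674]
```

Call:
play_rows(
  series=[
    [0,0,0,0,0,0,-0.004],
    [0,0,0,0,0,0,-0.0038],
    [0,0,0,0,0,0,0],
    [0,0,0,0,0,0,0],
    [0,0,0,0,0,0,0],
    [0,0,0,0,0,0,0],
    [0,0,0,0,0,0,0],
    [0,0,0,0,0,0,0],
  ],
)

```text
time: 21.63
position: [0.5484, 0.3522, 0.2052]
tool_rot: [0.598, -0.379, 0.596, -0.377]
ft_force: [-0.8, 0.7, -1.2]
grip_width: 0.0174
```

Run:
```python
from rod import *
im2,p2=snap('side','s13.png');im3,p3=snap('scene','sc13.png')
o=robot.get_obs(); M=R.from_quat(o['tool_rot']).as_matrix(); print(o['position'],o['time'],o['ft_force'],o['moment'],o['grip_width'],abs(o['joint_velocities']).max())
g=o['position']+M@[0,.006,0]; Dy=M@[-.9135,-.4067,0]; print('tip',g-.219*Dy,Dy)
print(proj(p2,[g-.07*Dy,g-.219*Dy]),proj(p3,[g-.07*Dy,g-.219*Dy]))
go('s13.png','sc13.png',((310.2,146.5),(325.4,171.0)),((374.5,157.5),(349.8,181.2)))
cv2.imwrite('pics/s13v.png',im2[:,:,::-1])
```

```text
[0.54834853 0.35220452 0.20513781] 21.7333 [-0.26712858 -0.5793739  -2.52122884] [0.35234117 0.06479077 0.02286008] 0.017639700084998843 0.0010544022458554743
tip [0.54803085 0.13070927 0.20475336] [ 0.00133494  0.99967789 -0.0230101 ]
[[309.65201073 146.24048609]
 [324.62030215 170.20415531]] [[373.69491361 155.50023319]
 [350.25118545 177.46849075]]
((np.float32(316.4673), np.float32(156.02687)), (np.float32(0.5091111), np.float32(0.8607008)), np.float64(0.37115160757775967), 24) ((np.float32(359.5251), np.float32(171.11977)), (np.float32(0.71945655), np.float32(-0.69453746)), np.float64(0.1225416934561469), 25)
dir [0.0092 0.9999 0.0071] pitch deg 0.40832669489237916 yaw -0.5265309948529112
[0.55133345 0.13       0.1985489 ]
[0.55280384 0.29       0.19968923]
```

View pics/s13v.png

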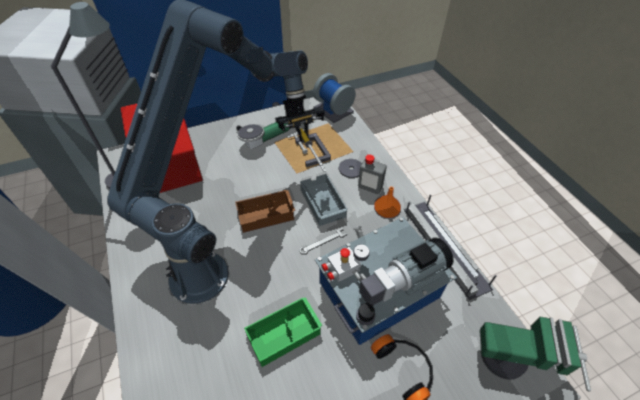

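View pics/sc13.png

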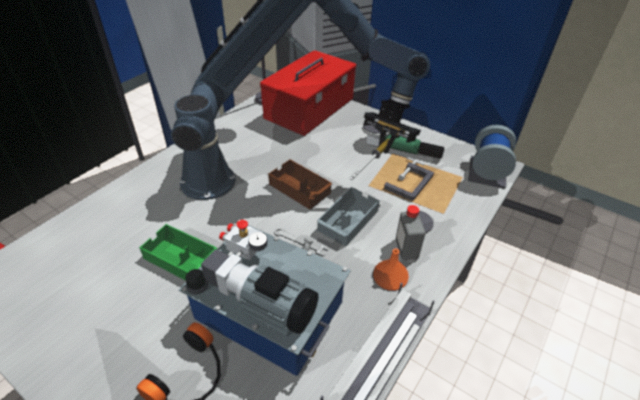

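```bash
python3 -c "
from rig import ticket
print(ticket.hand_in())"
```

```text
the job is handed in; nothing more can be done
None
```

The job is done in the order asked and handed in at about 22 s of the 64 s allowed; the hand-in gives no verdict.

- **Plunger:** I pushed the red plunger to its stop, reading 25 N against the 12 N it needs, and held it there for about 1.3 s. A picture afterwards shows the knob back up, within about 2 mm.
- **Dipstick in the neck:** I took it by the yellow grip and slid it in until the collar stopped on the mouth. The axial force was 18 N, and both cameras showed the collar on the rim. After a pause of about 1 s I drew it fully out, and nothing dragged on the way.
- **End pose:** The dipstick is held still, marked face up, with the tip over the tray about 145 mm above its rim. The tray and the other objects look unmoved in the last pictures.

**Checks that disagreed:** The arm's readings put the dipstick level, but the pictures showed the tip drooping 1 to 2 degrees. I turned it up 1.4 degrees, and the final picture fit gives about 0.4 degrees from level, while the arm's own readings now put the tip about 1.3 degrees high. The camera fits are only good to about 1 degree. Measured positions from different cameras also differed by 2 to 4 mm, which did not affect the insertion.

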